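# Rewind the spent filter tape and set the feed selector

### The job

Wind the spent filter tape back into its cassette: turn the rewinder's crank clockwise by its red handle until the resistance suddenly drops away and the orange pin sinks, then stop cranking within about one turn, so that the blue overwind tab stays down. Then turn the blank feed selector anticlockwise right back to its end stop, and from there clockwise by three clicks, leaving it resting in the third click. Let go of everything and leave the glassware and other things on the bench where they stand.

Things in the scene. Friction and masses are not known exactly. Their poses are not given: they have to be found in the camera images.
- rewinder: Fixed white box 220 (its x) by 150 (its y) by 75 mm tall, blue band at its foot; on top a closed black cassette disc (116 mm across, 18 mm tall), an aluminium crank above it, an orange pin and a blue tab. Origin: centre of its underside, z up. Winding takes about 5 N at the handle; when the tape's end comes free this drops suddenly to under 1 N, after some 1.5 to 3.5 turns, different each time.
- crank_axis (a point): Fixed point on the crank's upright axis, at the height of the middle of its handle (136 mm above the table); it lies 30 mm from the rewinder's middle towards its -x side. Axes are the rewinder's.
- crank_handle (a point): Centre, half-way up, of the crank's upright red handle: a cylinder 21 mm across, 45 mm tall (114 to 159 mm above the table), that spins freely on the crank, so the hand need not turn. It circles 42 mm from the crank axis; the arm's top face lies 112 mm above the table. It starts on the rewinder's +x side of the axis and turns clockwise seen from above (the other way it is blocked).
- tension_pin (a joint): Orange round pin, 22 mm across, on the rewinder's top, 75 mm (its x) and 42 mm (its y) from the middle. Metres it has sunk: about 0.003 while the tape is under tension (the pin stands some 16 mm proud); when the tape comes free it drops by itself to 0.017, 2 mm proud. It cannot be pushed down by hand.
- overwind_tab (a joint): Blue round tab, 20 mm across, on the rewinder's top, 75 mm (its x) and -42 mm (its y) from the middle. Metres it has risen: 0 = 2 mm proud; it is pushed up about 0.011 and stays up if the crank is turned on more than about 1.2 turns after the resistance has dropped (tape overwound).
- selector_grip (a point): Selector: black knob in the middle of the top of a fixed grey box (130 by 130 by 70 mm tall, blank dark panel). Point on the knob's upright axis, 107 mm above the table, at its bar grip: 42 mm long (this point's x axis, turning with the knob), 14 mm thick, top 114 mm above the table, on a round skirt 44 mm across (top 84 mm). A white line marks the bar's -x half.
- selector (a joint): Selector knob, rad: 0 at its anticlockwise end stop, growing clockwise seen from above to 1.745 at the other stop. Sprung clicks hold it at every 20 degrees (0.349 rad): 0, 0.349, 0.698, 1.047, 1.396, 1.745; about 0.1 N m carries it over a click. It starts somewhere about the second to fourth click.
- weighing_pot: Bystander, loose: low amber glass pot with a white lid, 47 mm across, 60 mm tall; origin at the centre of its underside.
- beaker: Bystander, loose: clear glass beaker, 66 mm across, 85 mm tall, standing just beyond the selector box; origin at the centre of its underside.
- flask: Bystander, loose: clear conical flask, 82 mm across the foot, 122 mm tall; origin at the centre of its underside.
- spare_cassette: Bystander, loose: spare tape cassette lying flat: black disc 110 mm across, 22 mm tall; origin at the centre of its underside.
- reagent_jar: Bystander, loose: clear jar with a blue cap, 68 mm across, 105 mm tall; origin at the centre of its underside.
- wash_bottle: Bystander, loose: white plastic bottle with a red cap, 66 mm across, 165 mm tall; origin at the centre of its underside.
- spatula: Bystander, loose: steel laboratory spoon lying flat, 190 mm long, origin at the middle of its length, on the table.
Things that resemble listed ones, but are neither listed nor needed, are in the scene too. Of the things like the part that bears selector_grip, leave any that is purple or turquoise; of the rest the smaller one is meant.

How it is judged:
By the outcome, as a careful person would: the job done as asked, in the order asked, and still so for the second after the job is handed in, with the robot touching nothing.
It also fails if it takes over 72 s, if anything falls off the work surface, if the arm or the gripper's body presses on something with over 40 N, if the wrist force passes 120 N, or if a joint passes its speed limit or range.

### The arm

A 7-joint arm with a two-finger parallel gripper is mounted at the origin on the work surface. World frame = base frame: x ahead of the robot, y to its left, z up, the work surface at z = 0. Lengths are in m, angles in rad, forces in N, time in s.
With the tool pointing down it reaches from about 0.35 to 0.9 m from the base axis. Payload 19.9 kg.
Tool frame: the origin (TCP) lies midway between the tips of the shut fingers; the grasp point (between the pads) lies manip.grip_depth behind it (manip.grip_depth is the distance from the TCP to the grasp point, in m); z points along the fingers, y is the line along which they close (so a half turn about z gives the same grasp; the last joint's range is limited). The gripper opens to 94 mm and grips with 3 to 60 N. Pads are 16 mm wide; open, the fingers measure 119 mm over their backs; the gripper's body (75 mm by 177 mm) begins 78 mm behind the grasp point.
Start: joints at [1.169, 0.417, -0.01, 1.614, 0.005, 1.111, -0.053], TCP at [0.22, -0.585, 0.205] pointing down, gripper open.
Joint ranges: [-2.81, 2.81], [-0.39, 2.02], [-1.27, 1.25], [0.06, 2.57], [-1.19, 4.33], [0.19, 2], [-2.82, 2.82]. Speed limits (rad/s): [1.89, 1.89, 2.39, 2.39, 3.01, 3.01, 3.01].

### API

Orientations are given as a unit quaternion [x, y, z, w].
In Python, from station import manip gives the robot as it stands.
- The arm moves only by the tool apply_moves, never from a script. Its argument "increments" is one flat list of numbers, 7 for each row, row after row: the finger opening in m, from 0 to 0.094, then the shift along the tool's x, y, z in m, then the turn, a rotation vector about the tool's x, y, z in degrees. In form: [grip, tx, ty, tz, rx, ry, rz, grip, tx, ty, tz, rx, ry, rz, ...]. A call has 1 to 12 rows; each row shifts and turns the commanded pose from where the row before left it, along the tool's axes as they then stand; what a row does not reach is not made up. A row lasts 1/8 s, in which the tool goes at most 62.5 mm and 10.7 degrees, less where a joint would pass 70% of its speed; a pose out of reach is approached as far as the arm can. A call with a gripper value outside its range is refused whole. The fingers move at their own pace and stop on an object; "newtons" is the grip in N (left out, the last holds). Time passes only in rows, so rows that do not move let the fingers close. It gives the time, the measured TCP pose, the force, the opening and the grip force at its end, in the units of the state.
- manip.state(): the state, without advancing time (a new reading comes with each control period).
- manip.get_image(name): name is "scene" or "top" or "wrist"; returns the picture (400x640x3 uint8, red, green, blue); there is no depth.
- manip.camera_model(name): a dict with "fx", "fy", "cx", "cy" (pixels), "world_to_cam" (4x4, takes a point from world to camera coordinates). Camera axes: x right, y down, z forward; pixel columns grow to the right and rows downward; lengths in m; the calibration is good to about 2 mm. A picture is of the moment at which its call begins: read the wrist's pose just before it. camera_model takes no time and is no camera call; for the wrist camera it gives the pose at the moment of the call.
- manip.hand_in(): hands the job in; it is judged then, once.
The state is a dict: "t": time; "q": joint angles; "qvel": joint speeds; "effort": joint torques, N m; "position": TCP position; "tool_rot": TCP orientation; "force": force on the tool from outside, world axes, zero at the start; "ft_torque": the same for the moment, N m; "finger_gap": opening from 0.0 (shut) to 1.0 (fully open); "gripper_force": force on a finger pad.
Only numpy, scipy, OpenCV 4.12 (cv2) and the standard library are available. Lean on these libraries where they do the work, as an engineer would, in place of code of your own. Each camera call takes 0.05 s, during which the arm holds its last target. There are 200 camera calls.

## Working session

There is one attempt and no reset: what is moved stays moved. The work goes in short steps, Python scripts to look and compute and a tool call to move; the robot and the scene stay as the last step left them, time stands still between calls to the robot, and variables do not carry over. Pictures are saved under pics/ and viewed, at most 10 in all, crops included, and the job is handed in when it is done.

Besides the shell and the picture viewer there is one more tool, called after "Emit:" as name(argument=value, ...) on one line, values as JSON. apply_moves: Moves the arm, as the interface text tells. Its arguments: {"type":"object","properties":{"increments":{"type":"array","items":{"type":"number"}},"newtons":{"type":"number"}},"required":["increments"]}

```bash
mkdir -p pics
cat > h.py <<'E'
import numpy as np, cv2
from station import manip
def snap(n,f):
    im=manip.get_image(n); cv2.imwrite('pics/'+f,im[:,:,::-1]); return im
def ray(n,u,v,z,c=None):
    c=c or manip.camera_model(n); T=np.array(c['world_to_cam']); R=T[:3,:3]; o=-R.T@T[:3,3]
    d=R.T@np.array([(u-c['cx'])/c['fx'],(v-c['cy'])/c['fy'],1]); return o+d*(z-o[2])/d[2]
def proj(n,p):
    c=manip.camera_model(n); q=np.array(c['world_to_cam'])@np.r_[p,1]; return np.array([c['fx']*q[0]/q[2]+c['cx'],c['fy']*q[1]/q[2]+c['cy']])
E
python3 - <<'E'
from h import *
a=snap('top','top0.png'); b=snap('scene','scene0.png')
cv2.imwrite('pics/both.png',cv2.resize(np.vstack([a,b]),(480,600))[:,:,::-1])
print(manip.state()); print(manip.grip_depth)
for n in('top','scene','wrist'):
    c=manip.camera_model(n);T=np.array(c['world_to_cam']);print(n,c['fx'],-T[:3,:3].T@T[:3,3],T[:3,:3].round(2).tolist())
E
```

```text
{'t': 0.1, 'q': array([ 1.16951555,  0.41791835, -0.01029935,  1.61404176,  0.00468747,
        1.11069518, -0.05299319]), 'qvel': array([-0.00017759, -0.00068965,  0.00029096, -0.00281401, -0.0010082 ,
       -0.00052572,  0.00086438]), 'effort': array([ 4.25803562e-03, -8.52570248e+01,  6.42507914e-01, -4.26688671e+01,
       -4.86732717e-02,  1.63144176e-02,  3.78493303e-05]), 'position': array([ 0.21992928, -0.58470341,  0.20491567]), 'tool_rot': array([ 9.83862677e-01,  1.78924460e-01, -1.28522348e-04, -5.03239163e-04]), 'force': array([-0.82390115, -0.13938534, -0.05968535]), 'ft_torque': array([-0.0131479 , -0.01541794, -0.00384731]), 'gripper_force': 0.0, 'finger_gap': 1.0009017511133473}
0.0188
top 401.7712975249079 [0.39622722 0.02388224 1.36446644] [[-0.02, -1.0, 0.01], [-1.0, 0.02, -0.07], [0.07, -0.01, -1.0]]
scene 494.5453394324784 [1.496339   0.34246966 1.05726792] [[-0.32, 0.95, 0.01], [0.63, 0.22, -0.74], [-0.71, -0.23, -0.67]]
wrist 306.0864847467538 [ 0.2967608  -0.55659873  0.38488917] [[0.35, -0.94, 0.0], [-0.9, -0.34, 0.28], [-0.26, -0.1, -0.96]]
```

View pics/top0.png

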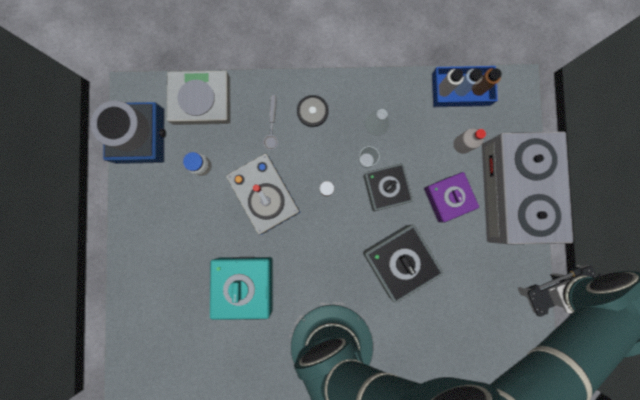

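View pics/scene0.png

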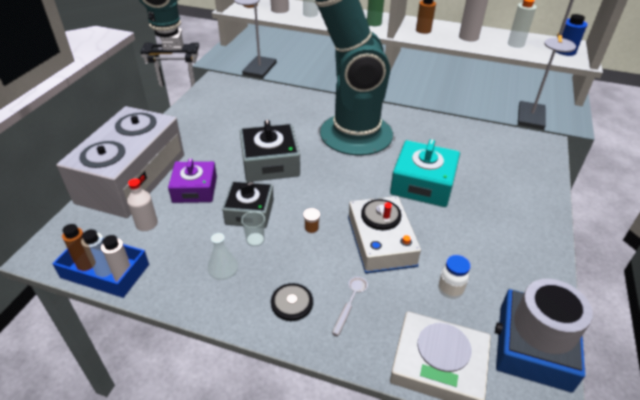

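The top view shows these selector-like boxes: grey small at (387,187), grey large at (402,262), purple at (452,197) and turquoise at (240,288). I choose the small grey one at (387,187), which has the beaker just beyond it at (369,157). On the rewinder, the red handle is at (256,188), the orange pin at (238,180) and the blue tab at (262,167).

Run:
```python
from h import *
im=cv2.imread('pics/top0.png'); 
cv2.imwrite('pics/crop0.png',np.hstack([cv2.resize(im[145:240,215:310],(400,400),interpolation=2),cv2.resize(im[140:235,340:435],(400,400),interpolation=2)]))
hsv=cv2.cvtColor(im,cv2.COLOR_BGR2HSV)
def cen(n,lo,hi,box):
    u0,v0,u1,v1=box; m=cv2.inRange(hsv,lo,hi); k=np.zeros_like(m);k[v0:v1,u0:u1]=m[v0:v1,u0:u1]
    v,u=np.nonzero(k); print(n,len(u),u.mean(),v.mean()); return u.mean(),v.mean()
B=(220,150,305,240)
o=ray('top',*cen('or',(8,120,100),(25,255,255),B),.091)[:2]
b=ray('top',*cen('bl',(100,120,60),(125,255,255),(250,155,275,178)),.077)[:2]
r=ray('top',*cen('red',(170,120,80),(180,255,255),B),.155)[:2]
print(o,b,r,np.linalg.norm(o-b))
y=(o-b)/np.linalg.norm(o-b); x=np.array([y[1],-y[0]]); ctr=(o+b)/2-.075*x; ax=ctr-.03*x
print('yaw',np.degrees(np.arctan2(x[1],x[0])),'ctr',ctr,'axis',ax,'handle',ax+.042*x)
# selector box top: dark grey contour
c=manip.camera_model('top')
for p in [(390,186)]: print('knob skirt',ray('top',*p,.084))
```

```text
or 40 238.325 179.025
bl 32 261.5 166.5
red 0 nan nan
[0.5517558  0.28446446] [0.59262139 0.21251747] [nan nan] 0.08274276632168462
yaw 29.59639399061957 ctr [0.50697414 0.21144943] axis [0.48088836 0.19663281] handle [0.51740845 0.21737607]
knob skirt [ 0.52035064 -0.19933499  0.084     ]<stdin>:7: RuntimeWarning: Mean of empty slice.
  ret = ret.dtype.type(ret / rcount)
```

View pics/crop0.png

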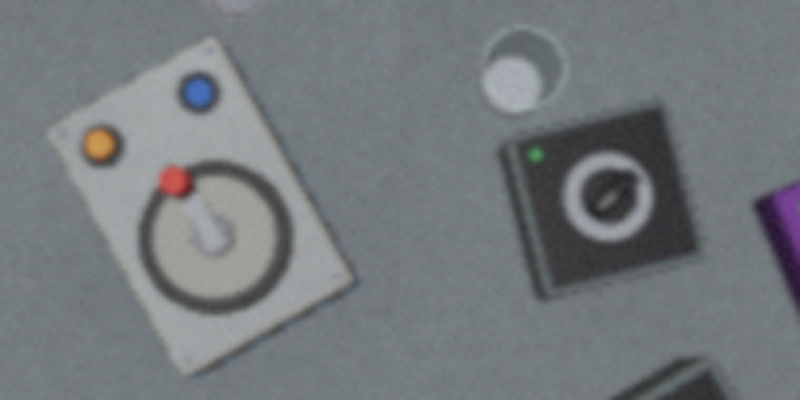

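The crop shows the red handle at (256.6,188), the orange pin at (238,179) and the blue tab at (261.5,166.5). The small grey selector's skirt centre is at (389.4,186.8), with its green dot at (372,177). Both match the descriptions, so I'm moving above the crank.

Emit:
apply_moves(increments=[0.06,0.04,-0.046,-0.004,0,0,0,0.06,0.04,-0.046,-0.004,0,0,0,0.06,0.04,-0.046,-0.004,0,0,0,0.06,0.04,-0.046,-0.004,0,0,0,0.06,0.04,-0.046,-0.004,0,0,0,0.06,0.04,-0.046,-0.004,0,0,0,0.06,0.04,-0.046,0,0,0,0,0.06,0.04,-0.046,0,0,0,0,0.06,0.04,-0.046,0,0,0,0,0.06,0.04,-0.046,0,0,0,0,0.06,0.04,-0.046,0,0,0,0,0.06,0.04,-0.046,0,0,0,0])

```text
t: 1.6
position: [0.4753, 0.1025, 0.2295]
tool_rot: [0.984, 0.179, 0.0, 0.0]
force: [2.0, -1.4, 0.3]
finger_gap: 0.638
gripper_force: 0.0
```

Emit:
apply_moves(increments=[0.06,0.04,-0.046,0,0,0,-3,0.06,0.04,-0.046,0,0,0,-3,0.06,0,0,0,0,0,-3,0.06,0,0,0,0,0,0])

```text
t: 2.1
position: [0.5142, 0.2162, 0.2289]
tool_rot: [0.967, 0.256, -0.001, -0.0]
force: [-0.4, -0.4, -0.4]
finger_gap: 0.633
gripper_force: 0.0
```

```bash
cat >> h.py <<'E'
def pose():
    from scipy.spatial.transform import Rotation as Ro
    s=manip.state(); R=Ro.from_quat(s['tool_rot']).as_matrix(); return s,np.array(s['position']),R
def tool(p):  # world target of TCP -> shift in tool axes
    s,q,R=pose(); return (R.T@(np.array(p)-q)).round(4)
E
python3 - <<'E'
from h import *
s,p,R=pose(); print(s['t'],p,'yaw',np.degrees(np.arctan2(R[1,0],R[0,0])),R[2],s['q'].round(2),s['force'])
c=manip.camera_model('wrist'); im=snap('wrist','w1.png')
print('top red', ray('top',256.6,188,.155)[:2])
for q in [(.5174,.2174,.155),(.481,.1966,.1),(.5518,.2845,.091),(.5926,.2125,.077)]: print(proj('wrist',q).round(0))
hsv=cv2.cvtColor(im[:,:,::-1].copy(),cv2.COLOR_BGR2HSV)
m=cv2.inRange(hsv,(0,150,90),(6,255,255))|cv2.inRange(hsv,(172,150,90),(180,255,255))
n,l,st,ce=cv2.connectedComponentsWithStats(m); print(st[1:][st[1:,4]>50],ce[1:][st[1:,4]>50])
for nm,lo,hi,z in (('or',(8,120,90),(25,255,255),.091),('bl',(100,130,60),(125,255,255),.077)):
    n,l,st,ce=cv2.connectedComponentsWithStats(cv2.inRange(hsv,lo,hi))
    for i in range(1,n):
        if st[i,4]>60: print(nm,st[i],ce[i],ray('wrist',*ce[i],z,c)[:2])
E
```

```text
2.1 [0.51416387 0.21619402 0.22893913] yaw 29.640592663329883 [-9.94552700e-04 -5.55401722e-04 -9.99999351e-01] [ 0.11  0.35 -0.69  1.74  0.24  1.14 -1.71] [-0.3899862  -0.40133662 -0.35598868]
top red [0.51557865 0.21647802]
[322. 196.]
[322. 219.]
[281. 118.]
[361. 117.]
[[310 192  22  16 231]] [[321.2034632  200.02597403]]
or [271 107  21  21 346] [280.8699422  116.97976879] [0.55272284 0.28562144]
bl [144   0  48  13 418] [167.92583732   4.61004785] [0.59081437 0.42885538]
bl [354 110  18  18 238] [362.40336134 118.3697479 ] [0.59240948 0.21146669]
```

View pics/w1.png

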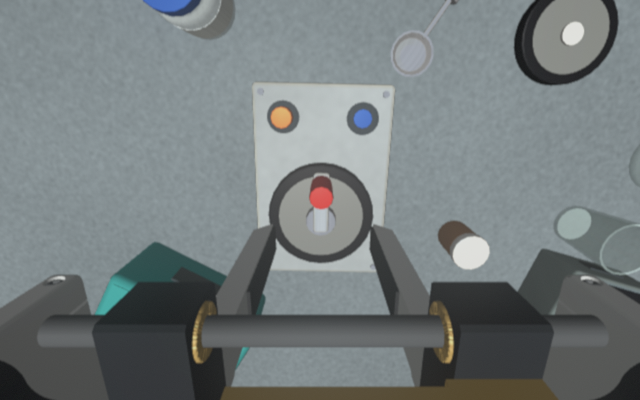

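The wrist view shows the handle top at (321,197), the pin at (281,117) and the tab at (362,118), which agrees with the estimate to about 1 mm. I'm descending and gripping.

Emit:
apply_moves(increments=[0.06,0.0035,0,0.036,0,0,0,0.06,0,0,0.036,0,0,0,0.05,0,0,0.035,0,0,0,0.01,0,0,0,0,0,0,0.01,0,0,0,0,0,0,0.01,0,0,0,0,0,0,0.01,0,0,0,0,0,0], newtons=20)

```text
t: 3.02
position: [0.5181, 0.2181, 0.1237]
tool_rot: [0.967, 0.255, 0.001, -0.0]
force: [0.0, 0.5, 7.4]
finger_gap: 0.218
gripper_force: 20.0
```

Run:
```python
from h import *
import numpy as np
# crank steps: position at angle a (clockwise) in tool axes (x = rewinder x, y = -rewinder y): r(cos a, sin a)
r=42
for i in range(24):
    a,b=np.radians([15*i,15*i+15]); print(i,(r*(np.cos(b)-np.cos(a))).round(1),(r*(np.sin(b)-np.sin(a))).round(1),end='; ')
print(proj('wrist',(.5522,.285,.091)),pose()[1])
```

```text
0 -1.4 10.9; 1 -4.2 10.1; 2 -6.7 8.7; 3 -8.7 6.7; 4 -10.1 4.2; 5 -10.9 1.4; 6 -10.9 -1.4; 7 -10.1 -4.2; 8 -8.7 -6.7; 9 -6.7 -8.7; 10 -4.2 -10.1; 11 -1.4 -10.9; 12 1.4 -10.9; 13 4.2 -10.1; 14 6.7 -8.7; 15 8.7 -6.7; 16 10.1 -4.2; 17 10.9 -1.4; 18 10.9 1.4; 19 10.1 4.2; 20 8.7 6.7; 21 6.7 8.7; 22 4.2 10.1; 23 1.4 10.9; [261.01166517 131.97098021] [0.51814872 0.21806391 0.12371572]
```

Emit:
apply_moves(increments=[0.01,-0.0014,0.0109,-0.003,0,0,0,0.01,-0.0042,0.0101,0,0,0,0,0.01,-0.0067,0.0087,0,0,0,0,0.01,-0.0087,0.0067,0,0,0,0,0.01,-0.0101,0.0042,0,0,0,0,0.01,-0.0109,0.0014,0,0,0,0])

```text
t: 3.78
position: [0.4995, 0.1616, 0.1246]
tool_rot: [0.967, 0.256, -0.001, -0.001]
force: [-7.7, 19.2, -20.1]
finger_gap: 0.219
gripper_force: 20.0
```

Emit:
apply_moves(increments=[0.01,-0.0109,-0.0034,0.002,0,0,0,0.01,-0.0101,-0.0042,0,0,0,0,0.01,-0.0087,-0.0067,0,0,0,0,0.01,-0.0067,-0.0087,0,0,0,0,0.01,-0.0042,-0.0101,0,0,0,0,0.01,-0.0014,-0.0109,0,0,0,0])

```text
t: 4.53
position: [0.444, 0.1777, 0.1241]
tool_rot: [0.967, 0.255, 0.001, 0.0]
force: [5.1, -1.3, 2.6]
finger_gap: 0.218
gripper_force: 20.0
```

```bash
cat > st.py <<'E'
from h import *
s,p,R=pose(); x=np.array([.874,.486]);y=np.array([-.486,.874]); d=p[:2]-[.4805,.1975]
print('t',s['t'],'rew rel mm',(d@x*1000).round(1),(d@y*1000).round(1),'r',np.hypot(*d)*1e3,'ang cw',-np.degrees(np.arctan2(d@y,d@x)),'F x,y,z',(s['force'][:2]@x).round(1),(s['force'][:2]@y).round(1),s['force'][2].round(1))
im=manip.get_image('scene'); hsv=cv2.cvtColor(im[:,:,::-1].copy(),cv2.COLOR_BGR2HSV)
for n,lo,hi,c in (('or',(8,120,90),(22,255,255),(.5522,.285,.085)),('bl',(100,130,60),(125,255,255),(.5925,.212,.08))):
    u,v=proj('scene',c).astype(int); m=cv2.inRange(hsv,lo,hi)[v-14:v+15,u-12:u+13]; b=cv2.boundingRect(m); print(n,'area',(m>0).sum(),'top row',b[1]+v-14,'h',b[3])
E
python3 st.py
```

```text
t 4.525 rew rel mm -41.6 0.4 r 41.576634851904906 ang cw -179.4286816950003 F x,y,z 3.8 -3.6 2.6
or area 53 top row 235 h 9
bl area 38 top row 242 h 6
```

Emit:
apply_moves(increments=[0.01,0.0014,-0.0109,0,0,0,0,0.01,0.0042,-0.0101,0,0,0,0,0.01,0.0067,-0.0087,0,0,0,0,0.01,0.0087,-0.0067,0,0,0,0,0.01,0.0101,-0.0042,0,0,0,0,0.01,0.0109,-0.0014,0,0,0,0,0.01,0.0109,0.0014,0,0,0,0,0.01,0.0101,0.0042,0,0,0,0,0.01,0.0087,0.0067,0,0,0,0,0.01,0.0067,0.0087,0,0,0,0,0.01,0.0042,0.0101,0,0,0,0,0.01,0.0014,0.0109,0,0,0,0])

```text
t: 6.08
position: [0.517, 0.2202, 0.1241]
tool_rot: [0.967, 0.256, 0.0, -0.0]
force: [-2.6, 1.4, 9.1]
finger_gap: 0.22
gripper_force: 20.0
```

```bash
python3 st.py
```

```text
t 6.075 rew rel mm 42.9 2.1 r 42.938581034420494 ang cw -2.760028383302337 F x,y,z -1.6 2.5 9.1
or area 53 top row 236 h 8
bl area 38 top row 242 h 6
```

Emit:
apply_moves(increments=[0.01,-0.0014,0.0119,0,0,0,0,0.01,-0.0042,0.0101,0,0,0,0,0.01,-0.0067,0.0087,0,0,0,0,0.01,-0.0087,0.0067,0,0,0,0,0.01,-0.0101,0.0042,0,0,0,0,0.01,-0.0109,0.0014,0,0,0,0,0.01,-0.0109,-0.0024,0,0,0,0,0.01,-0.0101,-0.0042,0,0,0,0,0.01,-0.0087,-0.0067,0,0,0,0,0.01,-0.0067,-0.0087,0,0,0,0,0.01,-0.0042,-0.0101,0,0,0,0,0.01,-0.0014,-0.0109,0,0,0,0])

```text
t: 7.62
position: [0.4438, 0.1779, 0.124]
tool_rot: [0.967, 0.255, 0.0, 0.0]
force: [4.5, 0.2, 7.0]
finger_gap: 0.22
gripper_force: 20.0
```

```bash
python3 st.py
```

```text
t 7.625 rew rel mm -41.6 0.7 r 41.57783324522339 ang cw -178.97591275267706 F x,y,z 4.0 -2.0 7.0
or area 54 top row 235 h 9
bl area 38 top row 242 h 6
```

Emit:
apply_moves(increments=[0.01,0.0014,-0.0109,0,0,0,0,0.01,0.0042,-0.0101,0,0,0,0,0.01,0.0067,-0.0087,0,0,0,0,0.01,0.0087,-0.0067,0,0,0,0,0.01,0.0101,-0.0042,0,0,0,0,0.01,0.0109,-0.0014,0,0,0,0,0.01,0.0109,0.0014,0,0,0,0,0.01,0.0101,0.0042,0,0,0,0,0.01,0.0087,0.0067,0,0,0,0,0.01,0.0067,0.0087,0,0,0,0,0.01,0.0042,0.0101,0,0,0,0,0.01,0.0014,0.0109,0,0,0,0])

```text
t: 9.18
position: [0.5169, 0.2203, 0.1241]
tool_rot: [0.967, 0.256, 0.0, -0.0]
force: [-2.9, 1.1, 8.9]
finger_gap: 0.221
gripper_force: 20.0
```

```bash
python3 st.py
```

```text
t 9.175 rew rel mm 42.9 2.2 r 42.92980838435308 ang cw -2.966956769182392 F x,y,z -1.9 2.4 8.9
or area 53 top row 236 h 8
bl area 38 top row 242 h 6
```

Emit:
apply_moves(increments=[0.01,-0.0014,0.0119,0,0,0,0,0.01,-0.0042,0.0101,0,0,0,0,0.01,-0.0067,0.0087,0,0,0,0,0.01,-0.0087,0.0067,0,0,0,0,0.01,-0.0101,0.0042,0,0,0,0,0.01,-0.0109,0.0014,0,0,0,0,0.01,-0.0109,-0.0024,0,0,0,0,0.01,-0.0101,-0.0042,0,0,0,0,0.01,-0.0087,-0.0067,0,0,0,0,0.01,-0.0067,-0.0087,0,0,0,0,0.01,-0.0042,-0.0101,0,0,0,0,0.01,-0.0014,-0.0109,0,0,0,0])

```text
t: 10.72
position: [0.4438, 0.178, 0.124]
tool_rot: [0.967, 0.255, 0.0, 0.0]
force: [4.4, -0.5, 6.9]
finger_gap: 0.219
gripper_force: 20.0
```

```bash
python3 st.py
```

```text
t 10.725 rew rel mm -41.6 0.8 r 41.57715980532636 ang cw -178.95220522059543 F x,y,z 3.6 -2.6 6.9
or area 53 top row 235 h 9
bl area 38 top row 242 h 6
```

Emit:
apply_moves(increments=[0.01,0.0014,-0.0109,0,0,0,0,0.01,0.0042,-0.0101,0,0,0,0,0.01,0.0067,-0.0087,0,0,0,0,0.01,0.0087,-0.0067,0,0,0,0,0.01,0.0101,-0.0042,0,0,0,0,0.01,0.0109,-0.0014,0,0,0,0,0.01,0.0109,0.0014,0,0,0,0,0.01,0.0101,0.0042,0,0,0,0,0.01,0.0087,0.0067,0,0,0,0,0.01,0.0067,0.0087,0,0,0,0,0.01,0.0042,0.0101,0,0,0,0,0.01,0.0014,0.0109,0,0,0,0])

```text
t: 12.28
position: [0.517, 0.22, 0.1241]
tool_rot: [0.967, 0.256, 0.0, -0.0]
force: [-2.2, 1.5, 8.8]
finger_gap: 0.22
gripper_force: 20.0
```

```bash
python3 st.py
```

```text
t 12.275 rew rel mm 42.9 1.9 r 42.93827324459054 ang cw -2.588324957581369 F x,y,z -1.2 2.4 8.8
or area 52 top row 236 h 8
bl area 38 top row 242 h 6
```

Emit:
apply_moves(increments=[0.01,-0.0014,0.0119,0,0,0,0,0.01,-0.0042,0.0101,0,0,0,0,0.01,-0.0067,0.0087,0,0,0,0,0.01,-0.0087,0.0067,0,0,0,0,0.01,-0.0101,0.0042,0,0,0,0,0.01,-0.0109,0.0014,0,0,0,0,0.01,-0.0109,-0.0024,0,0,0,0,0.01,-0.0101,-0.0042,0,0,0,0,0.01,-0.0087,-0.0067,0,0,0,0,0.01,-0.0067,-0.0087,0,0,0,0,0.01,-0.0042,-0.0101,0,0,0,0,0.01,-0.0014,-0.0109,0,0,0,0])

```text
t: 13.82
position: [0.4437, 0.1782, 0.124]
tool_rot: [0.967, 0.255, 0.0, 0.0]
force: [2.6, 1.6, 7.1]
finger_gap: 0.22
gripper_force: 20.0
```

```bash
python3 st.py
```

```text
t 13.825 rew rel mm -41.6 1.0 r 41.59185329608878 ang cw -178.60936047419335 F x,y,z 3.0 0.1 7.1
or area 44 top row 238 h 7
bl area 38 top row 242 h 6
```

The pin's top row dropped from 235 to 238 with a smaller area, and the tangential force fell to about 0, so the tape has come free. I'm letting go and rising.

Emit:
apply_moves(increments=[0.05,0,0,0,0,0,0,0.05,0,0,0,0,0,0,0.05,0,0,0,0,0,0,0.05,0,0,-0.035,0,0,0,0.05,0,0,-0.035,0,0,0,0.05,0,0,-0.035,0,0,0,0.05,0,0,0,0,0,0])

```text
t: 14.75
position: [0.4445, 0.1782, 0.2304]
tool_rot: [0.967, 0.255, 0.002, 0.0]
force: [0.1, -1.1, 0.3]
finger_gap: 0.529
gripper_force: 0.0
```

```bash
python3 st.py
python3 - <<'E'
from h import *
c=manip.camera_model('wrist'); im=snap('wrist','w2.png')
hsv=cv2.cvtColor(im[:,:,::-1].copy(),cv2.COLOR_BGR2HSV)
for z in (.077,.091):print(proj('wrist',(.5522,.285,z)))
n,l,st,ce=cv2.connectedComponentsWithStats(cv2.inRange(hsv,(8,120,90),(25,255,255)))
for i in range(1,n):
    if st[i,4]>60: print(st[i],ce[i])
E
```

```text
t 14.75 rew rel mm -40.9 0.6 r 40.878874027049626 ang cw -179.1320287797488 F x,y,z -0.4 -1.0 0.3
or area 44 top row 238 h 7
bl area 38 top row 242 h 6
[280.87163059  32.34200379]
[278.93247288  29.03340622]
[271  22  20  22 316] [280.20253165  32.19303797]
```

View pics/w2.png

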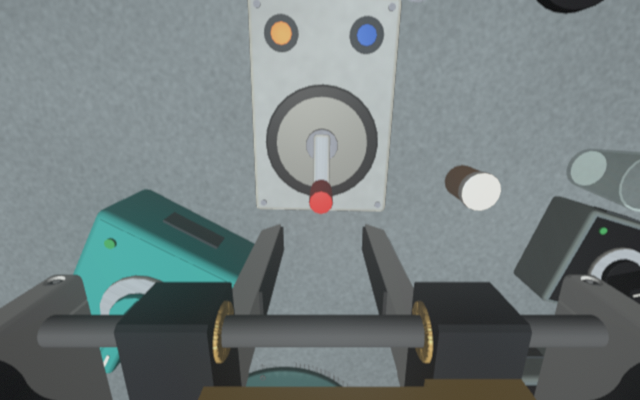

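Emit:
apply_moves(increments=[0.05,-0.015,0.0457,0,0,0,0,0.05,-0.015,0.0457,0,0,0,0,0.05,-0.015,0.0457,0,0,0,0,0.05,-0.015,0.0457,0,0,0,0,0.05,-0.015,0.0457,0,0,0,0,0.05,-0.015,0.0457,0,0,0,0,0.05,-0.015,0.0457,0,0,0,0,0.05,-0.015,0.0457,0,0,0,0,0.05,0,0,0,0,0,10,0.05,0,0,0,0,0,10,0.05,0,0,0,0,0,10,0.05,0,0,0,0,0,10])

```text
t: 16.35
position: [0.5192, -0.1991, 0.2268]
tool_rot: [0.996, -0.093, -0.001, -0.0]
force: [-0.3, 0.4, 0.9]
finger_gap: 0.529
gripper_force: 0.0
```

Emit:
apply_moves(increments=[0.05,0,0,0,0,0,10,0.05,0,0,0,0,0,10,0.05,0,0,0,0,0,10,0.05,0,0,0,0,0,10,0.05,0,0,0,0,0,0])

```text
t: 16.98
position: [0.5193, -0.1989, 0.2271]
tool_rot: [0.905, -0.425, -0.001, 0.0]
force: [-0.4, 0.5, 0.4]
finger_gap: 0.53
gripper_force: 0.0
```

Run:
```python
from h import *
s,p,R=pose(); print(s['t'],p,'yaw',np.degrees(np.arctan2(R[1,0],R[0,0])),R[2],s['q'].round(2))
im=snap('wrist','w3.png'); print(proj('wrist',(.52,-.199,.114)),proj('wrist',(.52,-.199,.084)))
```

```text
16.975 [ 0.51933611 -0.19892877  0.22713062] yaw -50.32436518007076 [-0.00172922  0.00123112 -0.99999775] [ 0.55  0.29 -0.28  1.75  0.09  1.11 -2.22]
[321.02737096 189.32704103] [321.09868829 181.85741905]
```

View pics/w3.png

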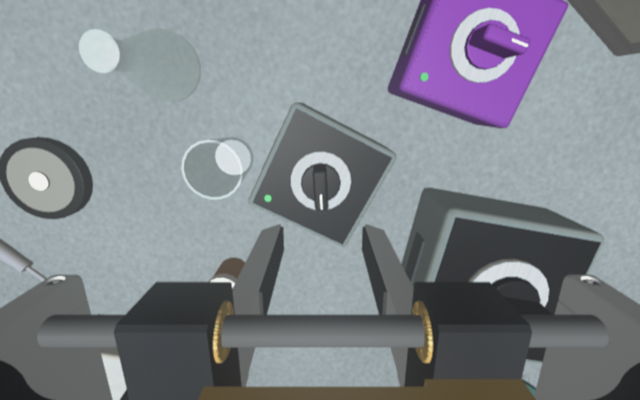

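w2 shows the orange pin sunk at (280,32), which matches 2 mm proud, and the blue tab still flat at (366,35). w3 shows the selector skirt centred at (321,180), with the white line at (321,200) along −tool x, so it is aligned. The beaker at (212,168) is clear. I'm descending and gripping.

Emit:
apply_moves(increments=[0.05,0.001,0,0.045,0,0,0,0.05,0,0,0.045,0,0,0,0.05,0,0,0.045,0,0,0,0.05,0,0,0,0,0,0,0.008,0,0,0,0,0,0,0.008,0,0,0,0,0,0,0.008,0,0,0,0,0,0,0.008,0,0,0,0,0,0], newtons=25)

```text
t: 18.02
position: [0.5222, -0.1994, 0.0945]
tool_rot: [0.905, -0.425, 0.002, -0.001]
force: [15.4, 9.0, -8.1]
finger_gap: 0.144
gripper_force: 24.7
```

```bash
cat > s2.py <<'E'
from h import *
s,p,R=pose(); print(s['t'],p.round(4),'yaw',np.degrees(np.arctan2(R[1,0],R[0,0])).round(2),'F',s['force'].round(1),'T',s['ft_torque'].round(3),'q7',s['q'][6].round(2),'gap',s['finger_gap']*94)
E
python3 s2.py
```

```text
18.025 [ 0.5222 -0.1994  0.0945] yaw -50.34 F [15.4  9.  -8.1] T [ 2.023 -3.529  0.05 ] q7 -2.27 gap 13.490428736061975
```

Emit:
apply_moves(increments=[0.008,0,-0.002,0,0,0,0,0.008,0,0,0,0,0,0])

```text
t: 18.27
position: [0.5224, -0.1993, 0.0944]
tool_rot: [0.905, -0.426, 0.001, 0.0]
force: [-0.7, -1.3, 9.1]
finger_gap: 0.148
gripper_force: 25.0
```

```bash
python3 s2.py
```

```text
18.275 [ 0.5224 -0.1993  0.0944] yaw -50.38 F [-0.7 -1.3  9.1] T [-0.423  0.412  0.05 ] q7 -2.27 gap 13.870796197072295
```

Emit:
apply_moves(increments=[0.008,0,0,0,0,0,-7,0.008,0,0,0,0,0,-7,0.008,0,0,0,0,0,-7,0.008,0,0,0,0,0,-7,0.008,0,0,0,0,0,-7])

```text
t: 18.9
position: [0.5236, -0.1975, 0.0944]
tool_rot: [0.991, -0.131, 0.001, -0.001]
force: [6.0, 8.7, 3.7]
finger_gap: 0.148
gripper_force: 25.0
```

```bash
python3 s2.py
```

```text
18.9 [ 0.5236 -0.1975  0.0944] yaw -15.08 F [6.  8.7 3.7] T [ 1.95  -1.492 -0.05 ] q7 -1.72 gap 13.932298987576749
```

Emit:
apply_moves(increments=[0.008,0,0,0,0,0,-5,0.008,0,0,0,0,0,-2,0.008,0,0,0,0,0,-2,0.008,0,0,0,0,0,0])

```text
t: 19.4
position: [0.5237, -0.197, 0.0944]
tool_rot: [0.999, -0.055, 0.001, -0.001]
force: [5.7, 9.2, 5.8]
finger_gap: 0.149
gripper_force: 25.0
```

```bash
python3 s2.py
```

```text
19.4 [ 0.5237 -0.197   0.0944] yaw -6.26 F [5.7 9.2 5.8] T [ 2.28  -1.436 -0.084] q7 -1.59 gap 14.007604452987621
```

Emit:
apply_moves(increments=[0.008,0.0006,-0.0012,0,0,0,-2,0.008,0,0,0,0,0,-2,0.008,0,0,0,0,0,0])

```text
t: 19.77
position: [0.5238, -0.1966, 0.0944]
tool_rot: [1.0, -0.02, 0.001, -0.0]
force: [1.9, 6.2, 7.6]
finger_gap: 0.147
gripper_force: 25.0
```

```bash
python3 s2.py
```

```text
19.775 [ 0.5238 -0.1966  0.0944] yaw -2.3 F [1.9 6.2 7.6] T [ 1.404 -0.56  -0.046] q7 -1.53 gap 13.854189270777617
```

Emit:
apply_moves(increments=[0.008,0,0,0,0,0,-2,0.008,0,0,0,0,0,-2,0.008,0,0,0,0,0,0])

```text
t: 20.15
position: [0.5238, -0.1964, 0.0944]
tool_rot: [1.0, 0.015, 0.001, -0.0]
force: [2.7, 7.3, 8.4]
finger_gap: 0.147
gripper_force: 25.0
```

```bash
python3 s2.py
```

```text
20.15 [ 0.5238 -0.1964  0.0944] yaw 1.71 F [2.7 7.3 8.4] T [ 1.815 -0.486 -0.025] q7 -1.47 gap 13.782379546116264
```

Emit:
apply_moves(increments=[0.008,0,-0.001,0,0,0,-4,0.008,0,0,0,0,0,-4,0.008,0,0,0,0,0,-3,0.008,0,0,0,0,0,0])

```text
t: 20.65
position: [0.5237, -0.1956, 0.0944]
tool_rot: [0.994, 0.111, 0.001, -0.0]
force: [2.0, 6.2, 8.1]
finger_gap: 0.15
gripper_force: 25.0
```

```bash
python3 s2.py
```

```text
20.65 [ 0.5237 -0.1956  0.0944] yaw 12.72 F [2.  6.2 8.1] T [ 1.483 -0.436  0.006] q7 -1.3 gap 14.136065896055216
```

Emit:
apply_moves(increments=[0.008,0,0,0,0,0,-2,0.008,0,0,0,0,0,-2,0.008,0,0,0,0,0,0])

```text
t: 21.02
position: [0.5238, -0.1956, 0.0943]
tool_rot: [0.989, 0.145, 0.001, -0.0]
force: [2.5, 5.9, 7.0]
finger_gap: 0.15
gripper_force: 26.2
```

```bash
python3 s2.py
```

```text
21.025 [ 0.5238 -0.1956  0.0943] yaw 16.66 F [2.5 5.9 7. ] T [ 1.6   -0.726 -0.619] q7 -1.24 gap 14.146490478425017
```

Emit:
apply_moves(increments=[0.008,0,0,0,0,0,8,0.008,0,0,0,0,0,8,0.008,0,0,0,0,0,8,0.008,0,0,0,0,0,8,0.008,0,0.001,0,0,0,8,0.008,0,0.001,0,0,0,8,0.008,0,0,0,0,0,8,0.008,0,0,0,0,0,8,0.008,0,0,0,0,0,0,0.008,0,0,0,0,0,0])

```text
t: 22.28
position: [0.5226, -0.1992, 0.0944]
tool_rot: [0.916, -0.402, 0.001, 0.0]
force: [0.7, -3.1, 7.3]
finger_gap: 0.146
gripper_force: 25.0
```

```bash
python3 s2.py
```

```text
22.275 [ 0.5226 -0.1992  0.0944] yaw -47.4 F [ 0.7 -3.1  7.3] T [-0.785 -0.017  0.02 ] q7 -2.22 gap 13.766720577222777
```

Emit:
apply_moves(increments=[0.05,0,0,0,0,0,0,0.05,0,0,0,0,0,0,0.05,0,0,0,0,0,0,0.05,0,0,-0.045,0,0,0,0.05,0,0,-0.045,0,0,0,0.05,0,0,-0.045,0,0,3,0.05,0,0,0,0,0,0])

```text
t: 23.15
position: [0.5234, -0.1988, 0.2316]
tool_rot: [0.905, -0.426, 0.003, -0.0]
force: [-0.1, -1.2, -0.6]
finger_gap: 0.533
gripper_force: 0.0
```

```bash
python3 s2.py; python3 st.py
python3 - <<'E'
from h import *
c=manip.camera_model('wrist'); b=snap('wrist','w4.png'); a=cv2.imread('pics/w3.png')[:,:,::-1]
cv2.imwrite('pics/cmp.png',np.hstack([cv2.resize(i[130:230,270:370],(400,400),interpolation=2) for i in (a,b)])[:,:,::-1])
cv2.imwrite('pics/w4s.png',b[:,:,::-1])
E
```

```text
23.15 [ 0.5234 -0.1988  0.2316] yaw -50.42 F [-0.1 -1.2 -0.6] T [ 0.119  0.001 -0.004] q7 -2.22 gap 50.095705618046274
t 23.15 rew rel mm -155.1 -367.2 r 398.6120221274537 ang cw 112.9010826674652 F x,y,z -0.7 -1.0 -0.6
or area 44 top row 238 h 7
bl area 38 top row 242 h 6
```

View pics/cmp.png

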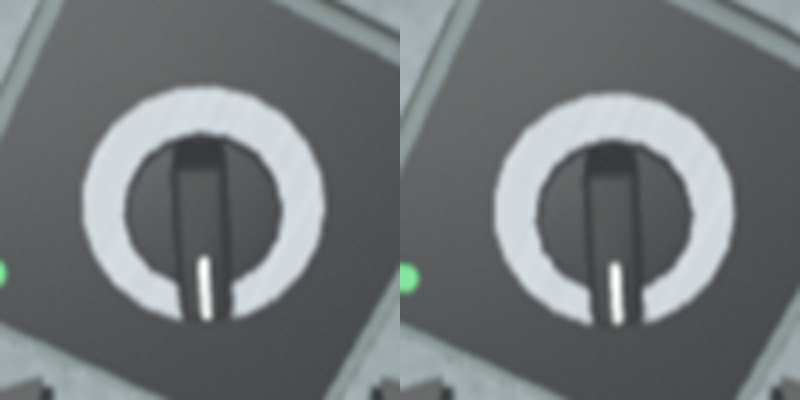

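The left (before) and right (after) crops show the bar at the same detent: white line at (205,288) before and (615,293) after. It sits 60° clockwise of the stop I felt at yaw about 13°, so this is the third click. The pin is down, the tab is down and the hand is clear.

```bash
python3 -c "
from station import manip
print(manip.hand_in())"
```

```text
the job is handed in; nothing more can be done
None
```

The job is handed in after about 23 s of the 72 s allowed: the tape is wound until the orange pin sank, the blue tab is still down, and the selector went back to its end stop and now rests in the third click, with the gripper clear and nothing else on the bench touched.

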